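# Stow the pan under the low pantry shelf and board it in

## Task

Slide the rectangular pan, body first, under the low shelf of the plywood bay until its body is wholly behind the board slot and only the handle sticks out. Then take the retaining board (the larger one, with a cutout in its lower edge) from the rack and slide it edgewise down the slot across the bay's mouth, cutout over the handle, until it stands on the worktop. Leave the cutting board, jar, can and bowl alone.

Things in the scene. Friction and masses are not known exactly. Their poses are not given: they have to be found in the camera images.
- bay: Fixed low plywood bay, open to its -x side (mouth). Origin: centre of its footprint on the worktop; x runs into the bay, y along the mouth. Outside x -78 to 74, y +-85. Inside 120 wide (y +-60), back wall at x=66, no floor. Its shelf (overhang) covers x -50 to 74, underside z=50, top z=62. Things slide in on the worktop.
- bay_home (a point): Where the pan's origin lies when the pan is home: bay frame (6, 0, 0) mm, axes as the bay. The pan can go 10 mm further in, until its rim meets the back wall.
- bay_slot (a point): Where the retaining board's origin lies when seated: bay frame (-62, 0, 0) mm, axes as the bay. In each end of the mouth is an upright slot, open at the top, 15 wide (bay x -69.5 to -54.5), from y=+-60 out to +-78.5. Its front lip (8 thick) is 62 high with a flared top up to 75; its rear side, the cheek, is 50 high.
- pan: Loose rectangular dark steel pan, 0.35 kg. Body 100 (x) by 104 (y) by 34 high, origin at the centre of the body's underside, z up. A straight black handle runs along its -x axis from the body out to x=-150: 20 wide (y), 16 high, z 26 to 42.
- pan_handle (a point): Mid of the pan's handle, pan frame (-110, 0, 34) mm: the place to grip it.
- rack: Fixed low grey rack, 130 (x) by 140 (y) by 38 high, origin at the centre of its footprint on the worktop. Two slots along its y, at x=-35 and x=+35, 13 wide, their floor at z=6, held by short jaws at both ends (|y| 44 to 70).
- gate: Loose plywood retaining board standing on edge in one of the two rack slots (either): 9 thick (x), 150 long (y), 100 high (z), 0.12 kg. Origin: centre of its lower edge, z up. A rectangular cutout, 60 wide and 50 high, is open at the middle of its lower edge; the upper half is solid and can be gripped across the thickness from above. Turned half round about z it is the same.
- cutting_board: Plain wooden cutting board standing in the other rack slot, 10 thick, 130 long, 80 high, no cutout, origin at the centre of its lower edge. Leave it.
- jar: Glass jar with a lid, 76 across, 110 high, origin under its centre. Leave it.
- can: Food can, 74 across, 100 high, origin under its centre. Leave it.
- bowl: White bowl, 90 across, 50 high, origin under its centre. Leave it.

How it is judged:
By the outcome, as a careful person would: the job done as asked, in the order asked, and still so for the second after the job is handed in, with the robot touching nothing.
It also fails if it takes over 64 s, if anything falls off the work surface, if the arm or the gripper's body presses on something with over 40 N, if the wrist force passes 120 N, or if a joint passes its speed limit or range.

## Robot

A 7-joint arm with a two-finger parallel gripper is mounted at the origin on the work surface. World frame = base frame: x ahead of the robot, y to its left, z up, the work surface at z = 0. Lengths are in m, angles in rad, forces in N, time in s.
With the tool pointing down it reaches from about 0.4 to 0.85 m from the base axis. Payload 10.4 kg.
Tool frame: the origin (TCP) lies at the very end of the fingers, on their centre line; the grasp point (between the pads) lies 19 mm behind it; z points along the fingers, y is the line along which they close (so a half turn about z gives the same grasp; the last joint's range is limited). The gripper opens to 85 mm and grips with 20 to 120 N. Pads are 22 mm wide; open, the fingers measure 114 mm over their backs; the gripper's body (76 mm by 85 mm) begins 54 mm behind the grasp point. The pads swing forward as they close: fully open they stand 13 mm farther back than shut.
Start: joints at [1.304, 0.332, -0.065, 1.46, 0.022, 1.35, -0.088], TCP at [0.151, -0.607, 0.231] pointing down, gripper open.
Joint ranges: [-2.6, 2.6], [-0.5, 2.12], [-1.47, 1.34], [0.16, 2.42], [-1.27, 4.41], [0.06, 2.06], [-2.6, 2.6]. Speed limits (rad/s): [2.22, 2.22, 2.79, 2.79, 3.14, 3.14, 3.14].

## Interface

Orientations are given as a unit quaternion [x, y, z, w].
In Python, from workcell import * gives the robot as it stands. The module is installed in compiled form; this text tells all that it offers.
- The arm moves only by the tool carry_out, never from a script. Its argument "motion" is a list of rows, each an object with "xyz": the shift along the tool's x, y, z in m, a list of three; "angular": the turn, a rotation vector about the tool's x, y, z in degrees, a list of three. A call has 1 to 12 rows; each row is the pose to reach, as a shift and turn from the pose commanded when the call began, along the tool's axes at that moment; what a row does not reach only later rows make up. A row lasts 1/10 s, in which the tool goes at most 50 mm and 8.59 degrees, less where a joint would pass 70% of its speed; a pose out of reach is approached as far as the arm can. A call with a gripper value outside its range is refused whole. "hand" is the opening, from 0 (shut) to 1 (fully open), set as the call begins (left out, the last holds). The fingers move at their own pace and stop on an object; "grip_force" is the grip in N (left out, the last holds). Time passes only in rows, so rows that repeat a pose let the fingers close. It gives the time, the measured TCP pose, the force, the opening and the grip force at its end, in the units of the state.
- get_obs(): the state, without advancing time (a new reading comes with each control period).
- camera(name): name is "side" or "top"; returns a dict with "img" (420x560x3 uint8, red, green, blue), "fx", "fy", "cx", "cy" (pixels), "extrinsics" (4x4, takes a point from camera to world coordinates). Camera axes: x right, y up, looking along -z (the intrinsics and any distortion apply to the point x, -y, -z); pixel columns grow to the right and rows downward; lengths in m; the calibration is good to about 2 mm. A picture is of the moment at which its call begins. There is no depth.
- hand_in(): hands the job in; it is judged then, once.
The state is a dict: "clock": time; "joint_pos": joint angles; "joint_velocities": joint speeds; "tau": joint torques, N m; "position": TCP position; "ee_rot": TCP orientation; "ft_force": force on the tool from outside, world axes, zero at the start; "torque": the same for the moment, N m; "grip_width": opening from 0.0 (shut) to 1.0 (fully open); "grasp_force": force on a finger pad.
Only numpy, scipy, OpenCV 4.12 (cv2) and the standard library are available. Lean on these libraries where they do the work, as an engineer would, in place of code of your own. Each camera call takes 0.05 s, during which the arm holds its last target. There are 200 camera calls.

## Working session

There is one attempt and no reset: what is moved stays moved. The work goes in short steps, Python scripts to look and compute and a tool call to move; the robot and the scene stay as the last step left them, time stands still between calls to the robot, and variables do not carry over. Pictures are saved under pics/ and viewed, at most 10 in all, crops included, and the job is handed in when it is done.

Besides the shell and the picture viewer there is one more tool, called by a JSON object that holds its "op" and its "data". carry_out: Moves the arm, as the interface text tells. Its arguments: {"type":"object","properties":{"motion":{"type":"array"},"hand":{"type":"number"},"grip_force":{"type":"number"}},"required":["motion"]}

```bash
mkdir -p pics; python3 - <<'E'
from workcell import *
import cv2,numpy as np
for n in ("top","side"):
    c=camera(n); cv2.imwrite(f"pics/{n}0.png",c["img"][:,:,::-1])
    print(n,c["fx"],c["fy"],c["cx"],c["cy"],[k for k in c],np.round(c["extrinsics"],4).tolist())
print(get_obs())
E
```

```text
top 386.4828663192237 386.4828663192237 277.3160825702265 208.19782708963143 ['img', 'fx', 'fy', 'cx', 'cy', 'extrinsics'] [[0.0182, 0.9898, -0.1416, 0.4701], [-0.9998, 0.0194, 0.0071, 0.0071], [0.0097, 0.1414, 0.9899, 1.0067], [0.0, 0.0, 0.0, 1.0]]
side 417.2634444210966 417.2634444210966 288.2720129407081 213.35431015108523 ['img', 'fx', 'fy', 'cx', 'cy', 'extrinsics'] [[0.964, 0.2045, -0.17, 0.4309], [-0.2659, 0.729, -0.6308, -0.583], [-0.0051, 0.6532, 0.7571, 0.7805], [0.0, 0.0, 0.0, 1.0]]
{'clock': 0.1, 'joint_pos': array([ 1.30437898,  0.3327981 , -0.06471175,  1.46087745,  0.02158395,
        1.34990543, -0.08850614]), 'joint_velocities': array([-2.10574630e-04, -1.55906249e-03, -1.96800821e-03, -3.06206387e-03,
       -7.83922960e-04, -6.83608726e-05, -1.99705096e-04]), 'tau': array([ 1.28230338e-03, -6.26747203e+01,  4.93925647e-02, -3.92434001e+01,
        1.63773500e-02,  6.93977578e-03,  1.12602002e-04]), 'position': array([ 0.15080485, -0.60617515,  0.23059252]), 'ee_rot': array([ 9.92576847e-01,  1.21617372e-01, -9.86391410e-05, -6.39238971e-04]), 'ft_force': array([ 0.88219184, -0.22837082, -0.3863099 ]), 'torque': array([-0.01277228,  0.00337415,  0.03247618]), 'grasp_force': 0.0, 'grip_width': 0.9962740093469477}
```

View pics/top0.png

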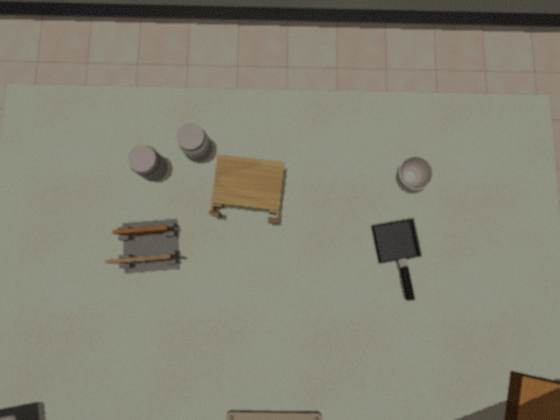

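View pics/side0.png

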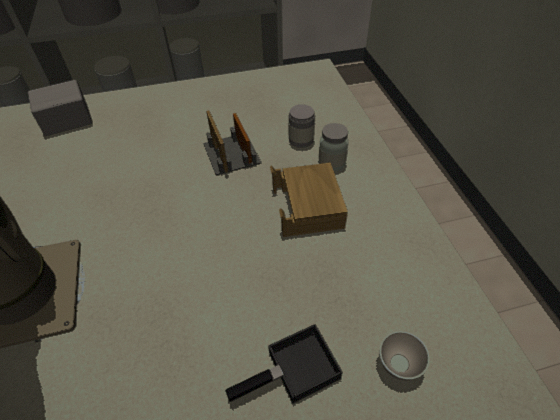

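The top view shows the bay at about (248,185) with its mouth facing down the image (-x). The gate is the light board in the near rack slot, (107,261)-(186,257), and the orange cutting board is in the far slot. The pan is at (397,240) with its handle running to (408,298). Next I'll enlarge these areas.

```bash
python3 - <<'E'
import cv2,numpy as np
t=cv2.imread("pics/top0.png")
def e(im,x,y,w,h,s,n):
    c=cv2.resize(im[y:y+h,x:x+w],None,fx=s,fy=s,interpolation=cv2.INTER_CUBIC)
    c=np.clip(c.astype(float)*1.8,0,255).astype(np.uint8)
    for i in range(0,w,10):
        cv2.line(c,(i*s,0),(i*s,6 if i%20 else 14),(0,0,255),1)
        if i%20==0: cv2.putText(c,str(x+i),(i*s+2,12),0,.35,(0,0,255))
    for i in range(0,h,10):
        cv2.line(c,(0,i*s),(6 if i%20 else 14,i*s),(0,0,255),1)
        if i%20==0: cv2.putText(c,str(y+i),(2,i*s+12),0,.35,(0,0,255))
    cv2.imwrite(n,c)
e(t,100,150,190,130,4,"pics/c1.png")
e(t,365,210,70,95,6,"pics/c2.png")
E
cat > h.py <<'E'
import numpy as np
from scipy.spatial.transform import Rotation as R
K={"top":(386.483,277.316,208.198,[[0.0182,0.9898,-0.1416,0.4701],[-0.9998,0.0194,0.0071,0.0071],[0.0097,0.1414,0.9899,1.0067]]),
"side":(417.263,288.272,213.354,[[0.964,0.2045,-0.17,0.4309],[-0.2659,0.729,-0.6308,-0.583],[-0.0051,0.6532,0.7571,0.7805]])}
def w(cam,u,v,z):
    f,cx,cy,E=K[cam];E=np.array(E)
    d=E[:,:3]@np.array([(u-cx)/f,-(v-cy)/f,-1]);o=E[:,3]
    return o+d*(z-o[2])/d[2]
def px(cam,p):
    f,cx,cy,E=K[cam];E=np.array(E);q=E[:,:3].T@(np.array(p)-E[:,3])
    return np.array([cx-f*q[0]/q[2],cy+f*q[1]/q[2]])
def tool(o,target,yaw=None):
    "shift in present tool axes to reach world target; tool-down, tool-y at yaw (rad)"
    r=R.from_quat(o["ee_rot"]);s=r.inv().apply(np.array(target)-o["position"])
    if yaw is None:return s
    best=None
    for k in(0,np.pi):
        y=np.array([np.cos(yaw+k),np.sin(yaw+k),0]);z=np.array([0,0,-1.]);x=np.cross(y,z)
        v=(r.inv()*R.from_matrix(np.c_[x,y,z])).as_rotvec(degrees=True)
        if best is None or np.linalg.norm(v)<np.linalg.norm(best):best=v
    return s,best
E
```

```text
(no output)
```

View pics/c1.png

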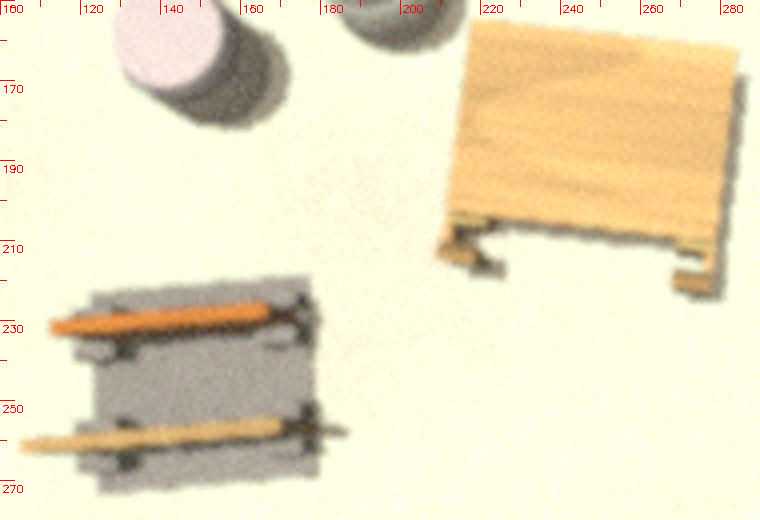

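View pics/c2.png

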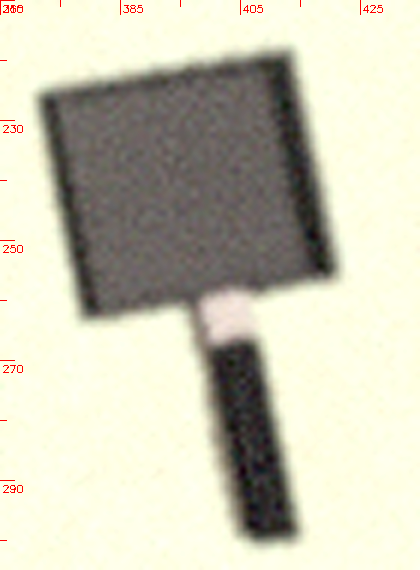

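The crops give these readings:
- **Bay shelf top:** corners at (217.5,155.5), (284.5,162.5), (279,210) and (211.8,203).
- **Gate top edge:** from (105,261.5) to (170.7,256.8).
- **Pan rim:** corners at (371.7,225.3), (413.3,218.3), (420.8,255.8) and (379.7,263).
- **Handle end:** around (409.8,299.7).

```bash
cat > fit.py <<'E'
from h import *
import cv2
from scipy.optimize import least_squares
def fit(obs,x0):  # obs: (cam,u,v,local xyz)
    def P(x,l):
        c,s=np.cos(x[2]),np.sin(x[2]);return [x[0]+c*l[0]-s*l[1],x[1]+s*l[0]+c*l[1],l[2]]
    f=lambda x:np.concatenate([px(o[0],P(x,o[3]))-o[1:3] for o in obs])
    r=least_squares(f,x0);return r.x,np.round(r.fun.reshape(-1,2),1).tolist()
E
python3 - <<'E'
from fit import *
T="top";S="side"
bay=[(T,217.5,155.5,(.074,.085,.062)),(T,284.5,162.5,(.074,-.085,.062)),(T,279,210,(-.05,-.085,.062)),(T,211.8,203,(-.05,.085,.062))]
gate=[(T,105,261.5,(0,.075,.106)),(T,170.7,256.8,(0,-.075,.106))]
pan=[(T,371.7,225.3,(.05,.052,.034)),(T,413.3,218.3,(.05,-.052,.034)),(T,420.8,255.8,(-.05,-.052,.034)),(T,379.7,263,(-.05,.052,.034)),(T,409.8,299.8,(-.15,0,.042))]
def P(x,l):
    c,s=np.cos(x[2]),np.sin(x[2]);return [x[0]+c*l[0]-s*l[1],x[1]+s*l[0]+c*l[1],l[2]]
side=cv2.convertScaleAbs(cv2.imread("pics/side0.png"),alpha=1.8); side=cv2.resize(side,None,fx=1.4,fy=1.4)
for n,o in dict(bay=bay,gate=gate,pan=pan).items():
    x,r=fit(o,[.5,0,0]); print(n,np.round(x,4),r)
    for q in o: cv2.circle(side,tuple(int(round(k*1.4)) for k in px(S,P(x,q[3]))),2,(0,0,255),-1)
    if n=="pan": print("handle",P(x,(-.11,0,.034)))
    if n=="bay": print("home",P(x,(.006,0,0)),"handle at home",P(x,(-.104,0,0)),"slot",P(x,(-.062,0,0)))
cv2.imwrite("pics/s1.png",side)
E
```

```text
bay [ 0.6564  0.0751 -0.0859] [[-0.1, -0.5], [0.2, -0.5], [0.6, 0.6], [-0.7, 0.4]]
home [np.float64(0.6624107812689367), np.float64(0.07457439240809255), 0] handle at home [np.float64(0.5528163593974362), np.float64(0.08401169576506762), 0] slot [np.float64(0.5946615022938273), np.float64(0.08040836175604077), 0]
gate [0.4741 0.3195 0.0898] [[0.1, -0.0], [-0.1, 0.0]]
pan [ 0.5335 -0.3012  0.182 ] [[0.5, -1.2], [-1.0, -0.8], [-0.1, 0.8], [0.4, 0.4], [0.2, 0.8]]
handle [np.float64(0.42536368181944684), np.float64(-0.32111743315424385), 0.034]
```

View pics/s1.png

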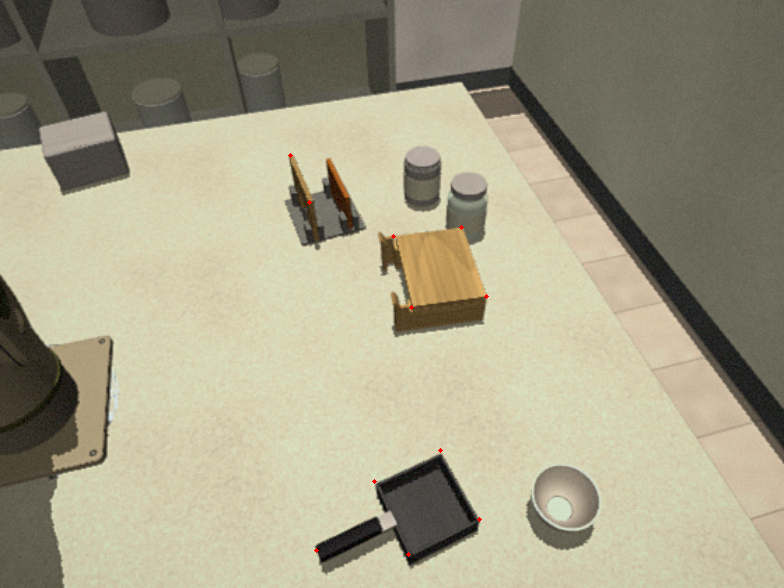

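Projecting the top-view fits into the side view puts the dots on the bay corners, gate top corners and handle end to within a few mm, so I can act on them. The first move is to the handle.

```bash
python3 - <<'E'
from workcell import *
from h import *
o=get_obs()
print(tool(o,(.425,-.321,.12),.182+np.pi/2))
E
```

```text
(array([ 0.33493812, -0.21039732,  0.11085114]), array([-0.07398727,  0.0046005 ,  3.54308036]))
```

{"op": "carry_out", "data": {"motion": [{"xyz":[0.335,-0.21,0.11],"angular":[0,0,3.5]},{"xyz":[0.335,-0.21,0.11],"angular":[0,0,3.5]},{"xyz":[0.335,-0.21,0.11],"angular":[0,0,3.5]},{"xyz":[0.335,-0.21,0.11],"angular":[0,0,3.5]},{"xyz":[0.335,-0.21,0.11],"angular":[0,0,3.5]},{"xyz":[0.335,-0.21,0.11],"angular":[0,0,3.5]},{"xyz":[0.335,-0.21,0.11],"angular":[0,0,3.5]},{"xyz":[0.335,-0.21,0.11],"angular":[0,0,3.5]},{"xyz":[0.335,-0.21,0.11],"angular":[0,0,3.5]},{"xyz":[0.335,-0.21,0.11],"angular":[0,0,3.5]},{"xyz":[0.335,-0.21,0.11],"angular":[0,0,3.5]},{"xyz":[0.335,-0.21,0.11],"angular":[0,0,3.5]}], "hand": 1}}

```text
clock: 1.3
position: [0.4241, -0.3237, 0.1216]
ee_rot: [0.996, 0.09, -0.0, 0.0]
ft_force: [-0.5, -0.7, 0.5]
grip_width: 0.998
grasp_force: 0.0
```

```bash
python3 - <<'E'
from workcell import *
from h import *
o=get_obs()
print(o["clock"],o["position"],tool(o,(.425,-.321,.015),.182+np.pi/2))
E
```

```text
1.3 [ 0.42413256 -0.32368973  0.1216446 ] (array([ 0.00136161, -0.00258515,  0.10664202]), array([ 0.0505051 ,  0.01450412, -0.1204742 ]))
```

{"op": "carry_out", "data": {"motion": [{"xyz":[0.001,-0.002,0.04],"angular":[0,0,0]},{"xyz":[0.001,-0.002,0.075],"angular":[0,0,0]},{"xyz":[0.001,-0.002,0.095],"angular":[0,0,0]},{"xyz":[0.001,-0.002,0.105],"angular":[0,0,0]},{"xyz":[0.001,-0.002,0.105],"angular":[0,0,0]},{"xyz":[0.001,-0.002,0.105],"angular":[0,0,0]}]}}

```text
clock: 1.9
position: [0.4262, -0.3207, 0.0174]
ee_rot: [0.996, 0.091, 0.001, 0.001]
ft_force: [-0.1, 0.1, 1.1]
grip_width: 0.996
grasp_force: 0.0
```

{"op": "carry_out", "data": {"motion": [{"xyz":[0,0,0],"angular":[0,0,0]},{"xyz":[0,0,0],"angular":[0,0,0]},{"xyz":[0,0,0],"angular":[0,0,0]},{"xyz":[0,0,0],"angular":[0,0,0]},{"xyz":[0,0,0],"angular":[0,0,0]},{"xyz":[0,0,0],"angular":[0,0,0]},{"xyz":[0,0,0],"angular":[0,0,0]},{"xyz":[0,0,0],"angular":[0,0,0]}], "hand": 0, "grip_force": 60}}

```text
clock: 2.7
position: [0.4261, -0.3201, 0.0166]
ee_rot: [0.996, 0.091, 0.0, 0.0]
ft_force: [-1.4, -2.1, 4.1]
grip_width: 0.22
grasp_force: 58.8
```

```bash
python3 - <<'E'
from workcell import *
from h import *
import cv2
o=get_obs()
print(o)
a=-.0859
for d in (-.254,-.104):   # handle point in bay frame x
    p=np.array([.6564+d*np.cos(a),.0751+d*np.sin(a),.0155]); print(p,tool(o,p,a+np.pi/2))
E
```

```text
{'clock': 2.7, 'joint_pos': array([ 0.81814342,  0.37977472, -0.29971477,  1.90312288,  0.14313174,
        0.87845953, -0.94125645]), 'joint_velocities': array([-0.00051696, -0.0007429 , -0.00025094, -0.00024707, -0.00062465,
        0.0007136 , -0.00039336]), 'tau': array([-1.06278531e+00, -5.33234167e+01, -4.13274139e+00, -2.87526906e+01,
       -5.23755178e-01,  2.52198195e-02, -3.43654223e-02]), 'position': array([ 0.42605445, -0.32012821,  0.01661184]), 'ee_rot': array([9.95837421e-01, 9.11464063e-02, 1.90760837e-04, 3.56417535e-04]), 'ft_force': array([-1.37062765, -2.07529588,  4.09459745]), 'torque': array([-0.44386997,  0.13191553,  0.04577887]), 'grasp_force': 58.833047747612, 'grip_width': 0.21985840506668994}
[0.40333653 0.09689178 0.0155    ] (array([ 0.05336256, -0.41421585,  0.00082021]), array([ 0.03998615, -0.02366406, 15.38083234]))
[0.55278346 0.08402262 0.0155    ] (array([ 0.19799018, -0.37443084,  0.00089539]), array([ 0.03998615, -0.02366406, 15.38083234]))
```

Handle gripped: the opening is about 19 mm against its 20 mm width. I'll back the pan off -x so it clears the lips, then move it across to the mouth.

```bash
cat >> h.py <<'E'
BAY=(.6564,.0751,-.0859)
def inbay(x,y,z=0):
    c,s=np.cos(BAY[2]),np.sin(BAY[2]);return np.array([BAY[0]+c*x-s*y,BAY[1]+s*x+c*y,z])
def tobay(p):
    c,s=np.cos(BAY[2]),np.sin(BAY[2]);d=np.array(p)[:2]-BAY[:2];return np.array([c*d[0]+s*d[1],-s*d[0]+c*d[1]])
E
python3 - <<'E'
from workcell import *
from h import *
o=get_obs()
for q in((-.25,-.25),(-.25,0)):
    p=inbay(*q,.0166);print(p,tool(o,p,BAY[2]+np.pi/2))
E
```

```text
[ 0.38587318 -0.15252962  0.0166    ] (array([-9.08877512e-03, -1.72108115e-01, -1.19178940e-04]), array([ 0.03998615, -0.02366406, 15.38083234]))
[0.40732178 0.0965486  0.0166    ] (array([ 5.72196472e-02, -4.13154102e-01, -2.77787418e-04]), array([ 0.03998615, -0.02366406, 15.38083234]))
```

{"op": "carry_out", "data": {"motion": [{"xyz":[-0.002,-0.025,0],"angular":[0,0,2.2]},{"xyz":[-0.004,-0.05,0],"angular":[0,0,4.4]},{"xyz":[-0.005,-0.075,0],"angular":[0,0,6.6]},{"xyz":[-0.006,-0.1,0],"angular":[0,0,8.8]},{"xyz":[-0.007,-0.125,0],"angular":[0,0,11]},{"xyz":[-0.008,-0.15,0],"angular":[0,0,13.2]},{"xyz":[-0.009,-0.172,0],"angular":[0,0,15.4]},{"xyz":[-0.002,-0.197,0],"angular":[0,0,15.4]},{"xyz":[0.005,-0.222,0],"angular":[0,0,15.4]},{"xyz":[0.011,-0.247,0],"angular":[0,0,15.4]},{"xyz":[0.018,-0.272,0],"angular":[0,0,15.4]},{"xyz":[0.018,-0.272,0],"angular":[0,0,15.4]}]}}

```text
clock: 3.9
position: [0.3945, -0.0459, 0.0165]
ee_rot: [0.999, -0.041, 0.0, -0.001]
ft_force: [0.8, 4.8, 4.5]
grip_width: 0.221
grasp_force: 58.8
```

```bash
python3 - <<'E'
from workcell import *
from h import *
o=get_obs();print(o["clock"],tobay(o["position"]),o["position"],o["ft_force"])
for q in((-.25,0),):
    p=inbay(*q,.0166);print(p,tool(o,p,BAY[2]+np.pi/2))
E
```

```text
3.9 [-0.25054213 -0.14299753] [ 0.39451327 -0.04587517  0.01650693] [0.82157737 4.8159778  4.51211266]
[0.40732178 0.0965486  0.0166    ] (array([ 1.16817710e-03, -1.42993806e-01,  6.11220686e-05]), array([-0.06164392, -0.02294791,  0.25084427]))
```

{"op": "carry_out", "data": {"motion": [{"xyz":[0,-0.025,0],"angular":[0,0,0]},{"xyz":[0,-0.05,0],"angular":[0,0,0]},{"xyz":[0,-0.075,0],"angular":[0,0,0]},{"xyz":[0,-0.1,0],"angular":[0,0,0]},{"xyz":[0.001,-0.125,0],"angular":[0,0,0]},{"xyz":[0.001,-0.143,0],"angular":[0,0,0]},{"xyz":[0.001,-0.143,0],"angular":[0,0,0]},{"xyz":[0.001,-0.143,0],"angular":[0,0,0]}]}}

```text
clock: 4.7
position: [0.4078, 0.0942, 0.0165]
ee_rot: [0.999, -0.042, 0.0, -0.001]
ft_force: [-0.1, 5.3, 4.6]
grip_width: 0.226
grasp_force: 58.8
```

```bash
python3 - <<'E'
from workcell import *
from h import *
import cv2
o=get_obs();print(o["clock"],tobay(o["position"]),o["position"],o["ft_force"])
print(tool(o,inbay(-.104,0,.0166),BAY[2]+np.pi/2))
ims=[]
for n,(x,y) in dict(top=(195,140),side=(220,120)).items():
    c=camera(n)["img"][y:y+150,x:x+100,::-1];ims.append(cv2.convertScaleAbs(cv2.resize(c,None,fx=4,fy=4,interpolation=cv2.INTER_CUBIC),alpha=1.8))
cv2.imwrite("pics/m1.png",np.hstack(ims))
E
```

```text
4.7 [-0.24931203 -0.00231713] [0.40780842 0.09418099 0.01647715] [-0.11451344  5.25911955  4.59922967]
(array([ 1.45316684e-01, -2.00774167e-03, -1.58743030e-05]), array([-0.08498758, -0.04091441,  0.12202764]))
```

View pics/m1.png

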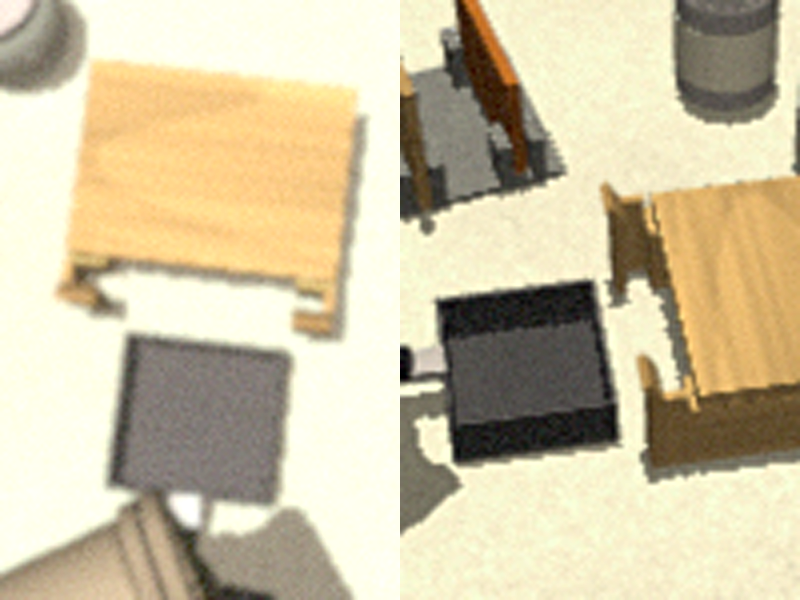

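The pan lies just short of the mouth. Its rim corners in the top view are about (227,223.8), (267.5,227.8), (264.3,265.5) and (222,261.8). I'll check that against the bay.

```bash
python3 - <<'E'
from fit import *
T="top"
p=[(T,227,223.8,(.05,.052,.034)),(T,267.5,227.8,(.05,-.052,.034)),(T,264.3,265.5,(-.05,-.052,.034)),(T,222,261.8,(-.05,.052,.034))]
x,r=fit(p,[.5,0,0]);print(x,r,tobay(x),np.degrees(x[2]-BAY[2]))
lip=w(T,195+97/4,140+303/4,0.);print(tobay(lip))
# lip fronts, top z=.075
for X,Y in((195+62/4,140+296/4),(195+335/4,140+331/4)):print(tobay(w(T,X,Y,.068)))
S="side"
for X,Y in((438,299),(595,281),(617,442),(456,461)):print(tobay(w(S,220+(X-400)/4,120+Y/4,.034)))
E
```

```text
[ 0.51554817  0.07898114 -0.07555378] [[-0.2, -1.0], [0.3, -1.1], [-0.4, 1.1], [0.3, 0.9]] [-0.14066547 -0.00821746] 0.5927944554028222
[-0.07158893  0.07065767]
[-0.07686548  0.0820063 ]
[-0.08073488 -0.08612924]
[-0.185599    0.04544013]
[-0.08837763  0.04255843]
[-0.09543091 -0.08582026]
[-0.18713109 -0.08239497]
```

Both views put the pan about 7 mm to -y of the bay's centre line (side 44 and -57 mm, top -8 mm), and the clearance is only ±8. I'll shift it +y 7 mm and re-measure with image code.

{"op": "carry_out", "data": {"motion": [{"xyz":[0,-0.004,0],"angular":[0,0,0]},{"xyz":[0,-0.008,0],"angular":[0,0,0]},{"xyz":[0,-0.008,0],"angular":[0,0,0]},{"xyz":[0,-0.008,0],"angular":[0,0,0]}]}}

```text
clock: 5.2
position: [0.4081, 0.0999, 0.0162]
ee_rot: [0.999, -0.044, -0.0, 0.001]
ft_force: [0.3, -3.5, 6.2]
grip_width: 0.22
grasp_force: 61.2
```

```bash
cat > panfind.py <<'E'
from workcell import *
from h import *
import cv2
def edges(n="top",z=.034):
    "sub-pixel pan side edges along bay-y profiles, in bay frame (mm)"
    g=cv2.cvtColor(camera(n)["img"],cv2.COLOR_RGB2GRAY).astype(np.float32)
    g=cv2.GaussianBlur(g,(3,3),0)
    out=[]
    for xb in np.arange(-.175,-.095,.01):
        ys=np.arange(-.08,.08,.0005)
        P=np.array([px(n,inbay(xb,y,z)) for y in ys],np.float32)
        v=cv2.remap(g,P[None,:,0].copy(),P[None,:,1].copy(),cv2.INTER_LINEAR)[0]
        d=np.gradient(v); m=len(ys)//2
        out.append((xb*1e3,ys[np.argmin(d[:m])]*1e3,ys[m+np.argmax(d[m:])]*1e3))
    return np.round(out,1)
E
python3 - <<'E'
from panfind import *
o=get_obs();print(o["clock"],tobay(o["position"])*1e3,o["ft_force"],o["ee_rot"])
print(edges())
E
```

```text
5.2 [-249.4634023     3.38723656] [ 0.32527451 -3.4529516   6.18532872] [ 9.99030922e-01 -4.40096647e-02 -2.19775413e-04  5.64351075e-04]
[[-175.   -56.    50.5]
 [-165.   -55.    51.5]
 [-155.   -56.    50. ]
 [-145.   -56.5   48. ]
 [-135.   -56.5   49.5]
 [-125.   -57.    49.5]
 [-115.   -57.    50. ]
 [-105.   -57.5   48.5]]
```

{"op": "carry_out", "data": {"motion": [{"xyz":[0,-0.001,0],"angular":[0,0,-1.2]},{"xyz":[0,-0.001,0],"angular":[0,0,-1.2]},{"xyz":[0,-0.001,0],"angular":[0,0,-1.2]}]}}

```text
clock: 5.55
position: [0.4082, 0.1005, 0.0162]
ee_rot: [0.999, -0.034, -0.0, 0.001]
ft_force: [-1.2, -4.5, 6.5]
grip_width: 0.219
grasp_force: 60.8
```

```bash
python3 - <<'E'
from panfind import *
o=get_obs();print(o["clock"],tobay(o["position"])*1e3,o["ft_force"],o["ee_rot"])
print(edges()[::2])
import panfind
g=cv2.cvtColor(camera("top")["img"],cv2.COLOR_RGB2HSV)[:,:,1].astype(np.float32)
for xb in np.arange(-.03,.07,.02):
    ys=np.arange(-.11,.11,.0005)
    P=np.array([px("top",inbay(xb,y,.062)) for y in ys],np.float32)
    v=cv2.remap(g,P[None,:,0].copy(),P[None,:,1].copy(),cv2.INTER_LINEAR)[0]
    d=np.gradient(cv2.GaussianBlur(v[None],(9,1),0)[0]);m=len(ys)//2
    print(xb*1e3,ys[np.argmax(d[:m])]*1e3,ys[m+np.argmin(d[m:])]*1e3)
E
```

```text
5.55 [-249.45156736    4.05350635] [-1.23230965 -4.4532338   6.48094984] [ 9.99434576e-01 -3.36137283e-02 -2.72926296e-04  7.55636096e-04]
[[-175.   -53.    52.5]
 [-155.   -53.    53. ]
 [-135.   -52.5   52.5]
 [-115.   -53.5   51.5]]
-30.0 -84.49999999999997 86.00000000000017
-9.999999999999998 -83.49999999999997 85.50000000000017
10.000000000000002 -83.99999999999997 86.00000000000017
30.0 -83.99999999999997 86.00000000000017
50.0 -84.49999999999997 84.50000000000017
```

The pan is now centred to within 1 mm and parallel to the bay. I'll push it in 146 mm.

{"op": "carry_out", "data": {"motion": [{"xyz":[0.015,0,0],"angular":[0,0,0]},{"xyz":[0.03,0,0],"angular":[0,0,0]},{"xyz":[0.045,0,0],"angular":[0,0,0]},{"xyz":[0.06,0,0],"angular":[0,0,0]},{"xyz":[0.075,0.0005,0],"angular":[0,0,0]},{"xyz":[0.09,0.001,0],"angular":[0,0,0]},{"xyz":[0.105,0.001,0],"angular":[0,0,0]},{"xyz":[0.12,0.0015,0],"angular":[0,0,0]},{"xyz":[0.135,0.0015,0],"angular":[0,0,0]},{"xyz":[0.146,0.002,0],"angular":[0,0,0]},{"xyz":[0.146,0.002,0],"angular":[0,0,0]},{"xyz":[0.146,0.002,0],"angular":[0,0,0]}]}}

```text
clock: 6.85
position: [0.554, 0.0904, 0.0164]
ee_rot: [0.999, -0.033, 0.0, -0.0]
ft_force: [0.4, 1.0, 5.3]
grip_width: 0.224
grasp_force: 58.8
```

```bash
python3 - <<'E'
from panfind import *
o=get_obs();print(o["clock"],tobay(o["position"])*1e3,o["ft_force"],o["ee_rot"])
ims=[]
for n,(x,y) in dict(top=(195,140),side=(220,120)).items():
    c=camera(n)["img"][y:y+150,x:x+100,::-1];ims.append(cv2.convertScaleAbs(cv2.resize(c,None,fx=4,fy=4,interpolation=cv2.INTER_CUBIC),alpha=1.8))
cv2.imwrite("pics/m2.png",np.hstack(ims))
E
```

```text
6.85 [-103.29522415    6.47226442] [0.39708587 1.00014673 5.31644596] [ 9.99465237e-01 -3.26991850e-02  3.07255734e-05 -4.21437148e-05]
```

View pics/m2.png

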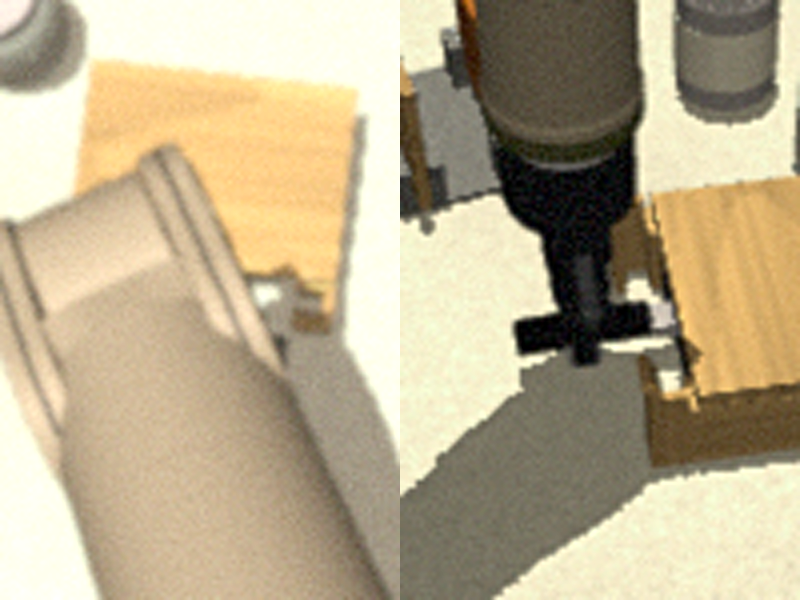

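The pan's body is hidden under the shelf and only the handle and its bright neck show at the mouth: neck around (265,290) in the top crop, handle (520-680,330) in the side crop. I'll release and rise.

{"op": "carry_out", "data": {"motion": [{"xyz":[0,0,0],"angular":[0,0,0]},{"xyz":[0,0,0],"angular":[0,0,0]},{"xyz":[0,0,0],"angular":[0,0,0]},{"xyz":[0,0,0],"angular":[0,0,0]},{"xyz":[0,0,-0.03],"angular":[0,0,0]},{"xyz":[0,0,-0.08],"angular":[0,0,0]},{"xyz":[0,0,-0.13],"angular":[0,0,0]},{"xyz":[0,0,-0.18],"angular":[0,0,0]},{"xyz":[0,0,-0.2],"angular":[0,0,0]},{"xyz":[0,0,-0.2],"angular":[0,0,0]}], "hand": 0.5}}

```text
clock: 7.95
position: [0.5554, 0.0913, 0.22]
ee_rot: [0.999, -0.033, 0.003, -0.0]
ft_force: [0.1, 0.2, -0.8]
grip_width: 0.497
grasp_force: 0.0
```

```bash
python3 - <<'E'
from workcell import *
from h import *
o=get_obs();print(o["clock"],o["position"],o["joint_pos"],o["grip_width"])
print(tool(o,(.4741,.3195,.2),.0898))
E
```

```text
7.95 [0.55536532 0.09131781 0.22001471] [ 0.25045618  0.24808293 -0.57787068  1.6258869   0.14109397  1.30333379
 -1.98595921] 0.49722379785065474
(array([-0.09606719, -0.22239248,  0.019607  ]), array([-0.27631402, -0.25219912, 81.12155354]))
```

{"op": "carry_out", "data": {"motion": [{"xyz":[-0.01,-0.022,0.0],"angular":[0,0,-8.5]},{"xyz":[-0.02,-0.044,0.0],"angular":[0,0,-17]},{"xyz":[-0.03,-0.066,0.0],"angular":[0,0,-25.5]},{"xyz":[-0.04,-0.09,0.0],"angular":[0,0,-34]},{"xyz":[-0.05,-0.11,0.0],"angular":[0,0,-42.5]},{"xyz":[-0.06,-0.135,0.0],"angular":[0,0,-51]},{"xyz":[-0.07,-0.16,0.01],"angular":[0,0,-59.5]},{"xyz":[-0.08,-0.18,0.015],"angular":[0,0,-68]},{"xyz":[-0.09,-0.205,0.02],"angular":[0,0,-76.5]},{"xyz":[-0.096,-0.222,0.02],"angular":[0,0,-85]},{"xyz":[-0.096,-0.222,0.02],"angular":[0,0,-93.5]},{"xyz":[-0.096,-0.222,0.02],"angular":[0,0,-98.9]}]}}

```text
clock: 9.15
position: [0.4715, 0.3191, 0.1949]
ee_rot: [0.672, 0.741, -0.001, -0.001]
ft_force: [1.1, 0.3, 0.4]
grip_width: 0.501
grasp_force: 0.0
```

{"op": "carry_out", "data": {"motion": [{"xyz":[0,0,0],"angular":[0,0,0]},{"xyz":[0,0,0],"angular":[0,0,0]}]}}

```text
clock: 9.35
position: [0.4722, 0.3183, 0.1954]
ee_rot: [0.676, 0.737, -0.001, -0.0]
ft_force: [-0.5, -0.9, 0.8]
grip_width: 0.502
grasp_force: 0.0
```

```bash
python3 - <<'E'
from workcell import *
from h import *
import cv2
o=get_obs();print(o["clock"],o["position"],o["joint_pos"],o["grip_width"])
print(tool(o,(.4741,.3195,.078),.0898))
# gate & bay from side camera: refine
c=camera("side")["img"][70:180,190:290,::-1];cs=cv2.convertScaleAbs(cv2.resize(c,None,fx=4,fy=4,interpolation=cv2.INTER_CUBIC),alpha=1.8)
c=camera("top")["img"][190:300,95:195,::-1];ct=cv2.convertScaleAbs(cv2.resize(c,None,fx=4,fy=4,interpolation=cv2.INTER_CUBIC),alpha=1.8)
c0=cv2.convertScaleAbs(cv2.resize(cv2.imread("pics/side0.png")[70:180,190:290],None,fx=4,fy=4,interpolation=cv2.INTER_CUBIC),alpha=1.8)
cv2.imwrite("pics/g0.png",np.hstack([cs,c0]))
E
```

```text
9.35 [0.47222397 0.31828177 0.1954301 ] [ 0.08267316  0.37418842 -0.93050637  1.62225327  0.30834777  1.30273801
 -0.81053608] 0.5021662264983482
(array([0.00109944, 0.00211717, 0.11742717]), array([-0.06943051,  0.02386318, -0.15246254]))
```

View pics/g0.png

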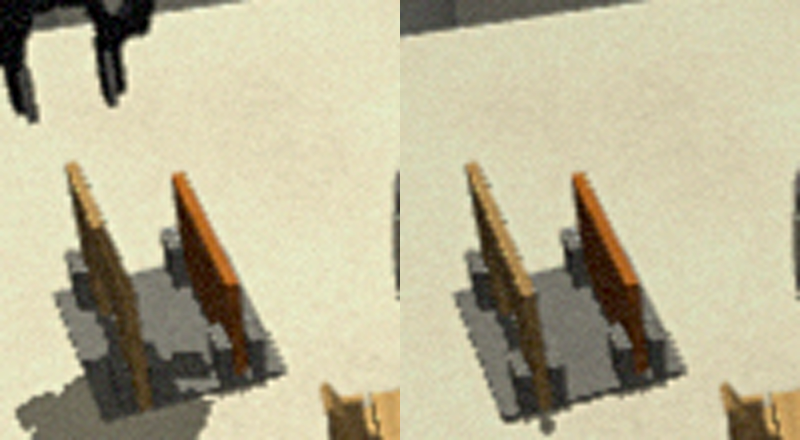

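The gripper is over the gate. In the side crop the fingertips are at (33,120) and (112,102). The gate's top edge runs from (70,163) to (130,290). I'll cross-check those before descending.

```bash
python3 - <<'E'
from workcell import *
from h import *
o=get_obs()
print(px("side",o["position"]),"seen",190+72.5/4,70+111/4)
a=w("side",190+70.5/4,70+164/4,.106);b=w("side",190+128/4,70+290/4,.106)
print(a,b,(a+b)/2,np.linalg.norm(a-b),np.arctan2(*(a-b)[[0,1]]*[-1,1]))
E
```

```text
[207.67634432  97.11347824] seen 208.125 97.75
[0.4692105  0.39160781 0.106     ] [0.48484734 0.24978369 0.106     ] [0.47702892 0.32069575 0.106     ] 0.1426835372578294 0.10981164936167301
```

{"op": "carry_out", "data": {"motion": [{"xyz":[0.001,0.003,0.03],"angular":[0,0,0]},{"xyz":[0.001,0.003,0.06],"angular":[0,0,0]},{"xyz":[0.001,0.003,0.09],"angular":[0,0,0]},{"xyz":[0.001,0.003,0.108],"angular":[0,0,0]},{"xyz":[0.001,0.003,0.117],"angular":[0,0,0]},{"xyz":[0.001,0.003,0.117],"angular":[0,0,0]},{"xyz":[0.001,0.003,0.117],"angular":[0,0,0]}]}}

```text
clock: 10.15
position: [0.4757, 0.3203, 0.0802]
ee_rot: [0.675, 0.738, 0.001, 0.0]
ft_force: [0.4, -0.2, -0.0]
grip_width: 0.502
grasp_force: 0.0
```

{"op": "carry_out", "data": {"motion": [{"xyz":[0,0,0],"angular":[0,0,0]},{"xyz":[0,0,0],"angular":[0,0,0]},{"xyz":[0,0,0],"angular":[0,0,0]},{"xyz":[0,0,0],"angular":[0,0,0]},{"xyz":[0,0,0],"angular":[0,0,0]},{"xyz":[0,0,0],"angular":[0,0,0]},{"xyz":[0,0,0],"angular":[0,0,0]}], "hand": 0, "grip_force": 40}}

```text
clock: 10.85
position: [0.476, 0.3202, 0.0801]
ee_rot: [0.675, 0.738, 0.001, 0.0]
ft_force: [0.9, -0.5, 6.0]
grip_width: 0.098
grasp_force: 40.9
```

Gate gripped (8.3 mm against its 9 mm thickness). Lifting it straight up out of the rack.

{"op": "carry_out", "data": {"motion": [{"xyz":[0,0,-0.015],"angular":[0,0,0]},{"xyz":[0,0,-0.035],"angular":[0,0,0]},{"xyz":[0,0,-0.06],"angular":[0,0,0]},{"xyz":[0,0,-0.09],"angular":[0,0,0]},{"xyz":[0,0,-0.115],"angular":[0,0,0]},{"xyz":[0,0,-0.125],"angular":[0,0,0]},{"xyz":[0,0,-0.125],"angular":[0,0,0]}]}}

```text
clock: 11.55
position: [0.4756, 0.3203, 0.2056]
ee_rot: [0.675, 0.738, 0.001, 0.0]
ft_force: [-0.3, -0.2, -1.6]
grip_width: 0.094
grasp_force: 40.0
```

```bash
python3 - <<'E'
from workcell import *
from h import *
o=get_obs();print(o["clock"],o["position"],o["joint_pos"],o["grip_width"],o["ft_force"])
print(tool(o,inbay(-.062,.001,.2),BAY[2]))
E
```

```text
11.55 [0.47562052 0.32028347 0.20558888] [ 0.08123307  0.3731737  -0.93305011  1.60153311  0.30796988  1.32098753
 -0.80516023] 0.09374387329923814 [-0.3004359  -0.16749913 -1.59550087]
(array([-0.24862289,  0.09709459,  0.00563557]), array([ 0.10458728, -0.04066213, 10.08699808]))
```

{"op": "carry_out", "data": {"motion": [{"xyz":[-0.03,0.012,0],"angular":[0,0,1.3]},{"xyz":[-0.06,0.024,0],"angular":[0,0,2.6]},{"xyz":[-0.09,0.036,0],"angular":[0,0,3.9]},{"xyz":[-0.12,0.048,0],"angular":[0,0,5.2]},{"xyz":[-0.15,0.06,0.001],"angular":[0,0,6.5]},{"xyz":[-0.18,0.072,0.002],"angular":[0,0,7.8]},{"xyz":[-0.21,0.083,0.003],"angular":[0,0,9]},{"xyz":[-0.235,0.092,0.004],"angular":[0,0,10.1]},{"xyz":[-0.249,0.097,0.005],"angular":[0,0,10.1]},{"xyz":[-0.249,0.097,0.005],"angular":[0,0,10.1]},{"xyz":[-0.249,0.097,0.005],"angular":[0,0,10.1]}]}}

```text
clock: 12.65
position: [0.5939, 0.082, 0.199]
ee_rot: [0.736, 0.677, 0.0, -0.001]
ft_force: [0.4, 1.6, -2.0]
grip_width: 0.101
grasp_force: 39.9
```

```bash
python3 - <<'E'
from workcell import *
from h import *
import cv2
o=get_obs();print(o["clock"],o["position"],tobay(o["position"]),o["grip_width"],o["ft_force"])
print(tool(o,inbay(-.062,.001,.2),BAY[2]))
ims=[]
for n,(x,y) in dict(top=(195,130),side=(220,60)).items():
    im=camera(n)["img"];cv2.imwrite(f"pics/raw_{n}_a.png",im[:,:,::-1])
    c=im[y:y+150,x:x+100,::-1];ims.append(cv2.convertScaleAbs(cv2.resize(c,None,fx=4,fy=4,interpolation=cv2.INTER_CUBIC),alpha=1.8))
cv2.imwrite("pics/g1.png",np.hstack(ims))
E
```

```text
12.65 [0.59385467 0.08204522 0.19903124] [-0.06291058  0.00155357] 0.1009654542138175 [ 0.36869707  1.56744038 -1.99285472]
(array([-0.00055404,  0.00090905, -0.00096992]), array([-0.04422915, -0.0473044 ,  0.08000955]))
```

View pics/g1.png

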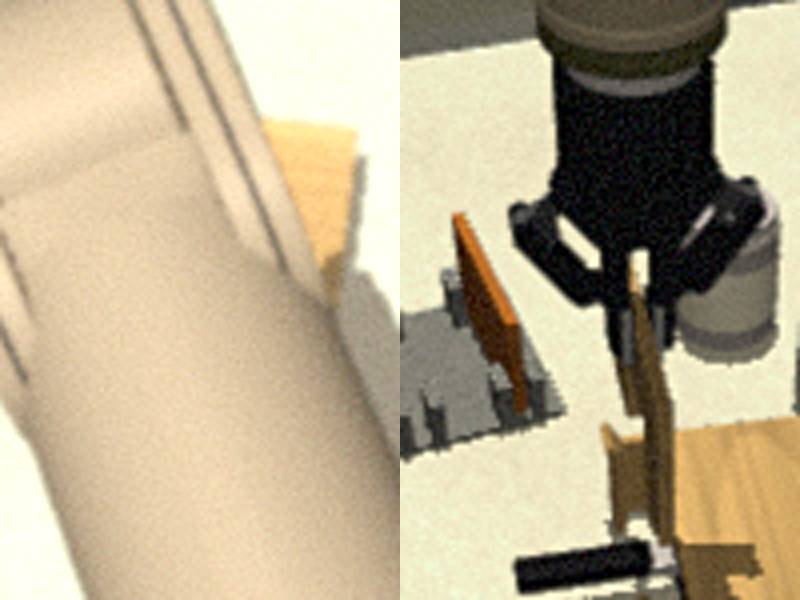

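The top camera is blocked by the arm. The side crop shows the held board with its near-end bottom corners around (652,540) and (673,545) and its far-end bottom around (630,413). It also shows the handle (515-650,545-590). I'll compare these with predictions.

```bash
python3 - <<'E'
from workcell import *
from h import *
o=get_obs();t=tobay(o["position"]);zb=o["position"][2]-.0741
im=cv2=None
import cv2
def crop(p):q=px("side",p);return np.round([(q[0]-220)*4+400,(q[1]-60)*4]).astype(int)
for n,x,y,z in(("near bot front",-.0045,-.075,0),("near bot rear",.0045,-.075,0),("near top rear",.0045,-.075,.1),("far bot front",-.0045,.075,0),("cut near front",-.0045,-.03,0)):
    print(n,crop(inbay(t[0]+x,t[1]+y,zb+z)))
print("lip +y front top",crop(inbay(-.078,.0785,.068)),"shelf near -y front",crop(inbay(-.05,-.085,.062)),"shelf +y front",crop(inbay(-.05,.085,.062)))
print("handle end",[tobay(w("side",220+(X-400)/4,60+Y/4,.042)) for X,Y in((516,556),(520,578))])
a=cv2.imread("pics/raw_side_a.png")[135:215,255:330]
c=cv2.convertScaleAbs(cv2.resize(a,None,fx=8,fy=8,interpolation=cv2.INTER_CUBIC),alpha=2.)[:600]
cv2.imwrite("pics/g2.png",c)
# colour boundary profiles across board's near end at several heights (row-wise)
g=cv2.imread("pics/raw_side_a.png").astype(int)
for v in(170,180,188,192,194,196,198): print(v,[tuple(g[v,u]) for u in range(278,294,1)])
E
```

```text
near bot front [659 550]
near bot rear [676 547]
near top rear [675 408]
far bot front [615 368]
cut near front [645 491]
lip +y front top [601 439] shelf near -y front [695 638] shelf +y front [643 434]
handle end [array([-0.14047482,  0.01484144]), array([-0.14030434, -0.00334918])]
170 [(np.int64(38), np.int64(65), np.int64(84)), (np.int64(35), np.int64(64), np.int64(80)), (np.int64(30), np.int64(49), np.int64(66)), (np.int64(14), np.int64(29), np.int64(38)), (np.int64(12), np.int64(23), np.int64(26)), (np.int64(16), np.int64(28), np.int64(36)), (np.int64(22), np.int64(34), np.int64(44)), (np.int64(26), np.int64(43), np.int64(51)), (np.int64(23), np.int64(40), np.int64(50)), (np.int64(22), np.int64(40), np.int64(51)), (np.int64(41), np.int64(69), np.int64(86)), (np.int64(59), np.int64(100), np.int64(125)), (np.int64(61), np.int64(98), np.int64(125)), (np.int64(57), np.int64(96), np.int64(120)), (np.int64(57), np.int64(96), np.int64(118)), (np.int64(58), np.int64(93), np.int64(119))]
180 [(np.int64(26), np.int64(42), np.int64(55)), (np.int64(31), np.int64(44), np.int64(57)), (np.in
[... 3506 characters left out ...]
.int64(20), np.int64(18), np.int64(18)), (np.int64(7), np.int64(7), np.int64(4)), (np.int64(3), np.int64(9), np.int64(2)), (np.int64(0), np.int64(0), np.int64(0)), (np.int64(36), np.int64(42), np.int64(46)), (np.int64(81), np.int64(90), np.int64(93)), (np.int64(103), np.int64(109), np.int64(116)), (np.int64(98), np.int64(107), np.int64(111)), (np.int64(103), np.int64(111), np.int64(115)), (np.int64(92), np.int64(99), np.int64(102)), (np.int64(47), np.int64(50), np.int64(51)), (np.int64(25), np.int64(38), np.int64(45)), (np.int64(31), np.int64(50), np.int64(63)), (np.int64(32), np.int64(52), np.int64(65)), (np.int64(32), np.int64(50), np.int64(62)), (np.int64(32), np.int64(50), np.int64(63))]
```

Predictions agree with the picture to about 1 px: near-end bottom seen at (659-672,542), predicted (659-676,548). The handle's end reads bay (-140,+6), so the pan's origin is at about x=+9, which is home within tolerance. I'll lower the board to just inside the lips and check the force.

{"op": "carry_out", "data": {"motion": [{"xyz":[0,0.001,0.015],"angular":[0,0,0]},{"xyz":[0,0.001,0.03],"angular":[0,0,0]},{"xyz":[0,0.001,0.042],"angular":[0,0,0]},{"xyz":[0,0.001,0.048],"angular":[0,0,0]},{"xyz":[0,0.001,0.054],"angular":[0,0,0]},{"xyz":[0,0.001,0.06],"angular":[0,0,0]},{"xyz":[0,0.001,0.06],"angular":[0,0,0]},{"xyz":[0,0.001,0.06],"angular":[0,0,0]}]}}

```text
clock: 13.55
position: [0.5955, 0.0806, 0.1395]
ee_rot: [0.737, 0.676, 0.0, 0.0]
ft_force: [0.9, -0.9, -0.5]
grip_width: 0.098
grasp_force: 39.8
```

{"op": "carry_out", "data": {"motion": [{"xyz":[0,0,0.005],"angular":[0,0,0]},{"xyz":[0,0,0.01],"angular":[0,0,0]},{"xyz":[0,0,0.015],"angular":[0,0,0]},{"xyz":[0,0,0.02],"angular":[0,0,0]},{"xyz":[0,0,0.02],"angular":[0,0,0]}]}}

```text
clock: 14.05
position: [0.5954, 0.0806, 0.1186]
ee_rot: [0.737, 0.676, 0.0, -0.0]
ft_force: [2.7, 1.2, -3.1]
grip_width: 0.096
grasp_force: 39.8
```

{"op": "carry_out", "data": {"motion": [{"xyz":[0,0,0.007],"angular":[0,0,0]},{"xyz":[0,0,0.014],"angular":[0,0,0]},{"xyz":[0,0,0.021],"angular":[0,0,0]},{"xyz":[0,0,0.028],"angular":[0,0,0]},{"xyz":[0,0,0.035],"angular":[0,0,0]},{"xyz":[0,0,0.041],"angular":[0,0,0]},{"xyz":[0,0,0.041],"angular":[0,0,0]}]}}

```text
clock: 14.75
position: [0.5953, 0.0806, 0.0774]
ee_rot: [0.737, 0.676, -0.0, -0.0]
ft_force: [4.4, 0.2, -4.0]
grip_width: 0.098
grasp_force: 39.7
```

{"op": "carry_out", "data": {"motion": [{"xyz":[0,0,0.002],"angular":[0,0,0]},{"xyz":[0,0,0.003],"angular":[0,0,0]},{"xyz":[0,0,0.004],"angular":[0,0,0]},{"xyz":[0,0,0.004],"angular":[0,0,0]}]}}

```text
clock: 15.15
position: [0.5956, 0.0806, 0.0745]
ee_rot: [0.737, 0.676, 0.0, 0.0]
ft_force: [3.2, 0.7, -0.6]
grip_width: 0.099
grasp_force: 40.3
```

The force is coming off the wrist, so the board has reached the worktop. I'll open partly so the rear finger stays above the shelf, rise, and move clear.

{"op": "carry_out", "data": {"motion": [{"xyz":[0,0,0],"angular":[0,0,0]},{"xyz":[0,0,0],"angular":[0,0,0]},{"xyz":[0,0,0],"angular":[0,0,0]},{"xyz":[0,0,0],"angular":[0,0,0]},{"xyz":[0,0,-0.02],"angular":[0,0,0]},{"xyz":[0,0,-0.06],"angular":[0,0,0]},{"xyz":[0,0,-0.1],"angular":[0,0,0]},{"xyz":[0,0,-0.14],"angular":[0,0,0]},{"xyz":[0,0,-0.17],"angular":[0,0,0]}], "hand": 0.4}}

```text
clock: 16.05
position: [0.5956, 0.0809, 0.247]
ee_rot: [0.737, 0.676, 0.001, 0.001]
ft_force: [1.2, -0.5, -0.1]
grip_width: 0.399
grasp_force: 0.0
```

{"op": "carry_out", "data": {"motion": [{"xyz":[0.04,-0.01,0],"angular":[0,0,0]},{"xyz":[0.08,-0.03,0],"angular":[0,0,0]},{"xyz":[0.12,-0.05,0],"angular":[0,0,0]},{"xyz":[0.16,-0.07,0],"angular":[0,0,0]},{"xyz":[0.2,-0.09,0],"angular":[0,0,0]},{"xyz":[0.24,-0.1,0],"angular":[0,0,0]},{"xyz":[0.28,-0.11,0],"angular":[0,0,0]},{"xyz":[0.28,-0.11,0],"angular":[0,0,0]},{"xyz":[0.28,-0.11,0],"angular":[0,0,0]}]}}

```text
clock: 16.95
position: [0.509, 0.3702, 0.244]
ee_rot: [0.736, 0.677, -0.0, -0.0]
ft_force: [1.0, -0.8, 0.9]
grip_width: 0.402
grasp_force: 0.0
```

```bash
python3 - <<'E'
from workcell import *
from h import *
import cv2
o=get_obs();print(o["clock"],o["position"],o["ft_force"])
ims=[]
for n,(x,y) in dict(top=(195,140),side=(240,130)).items():
    im=camera(n)["img"]
    c=im[y:y+120,x:x+100,::-1]
    ims.append(cv2.convertScaleAbs(cv2.resize(c,None,fx=4,fy=4,interpolation=cv2.INTER_CUBIC),alpha=1.8))
def mk(n,p,im,x,y): q=px(n,p);cv2.circle(im,(int((q[0]-x)*4),int((q[1]-y)*4)),2,(0,0,255),-1)
for yb in(-.075,.075):
    mk("top",inbay(-.062,yb,.1),ims[0],195,140);mk("side",inbay(-.062,yb,.1),ims[1],240,130)
cv2.imwrite("pics/end.png",np.hstack(ims))
E
```

```text
16.95 [0.5089527  0.37016954 0.24396314] [ 0.97330304 -0.81052739  0.92689601]
```

View pics/end.png

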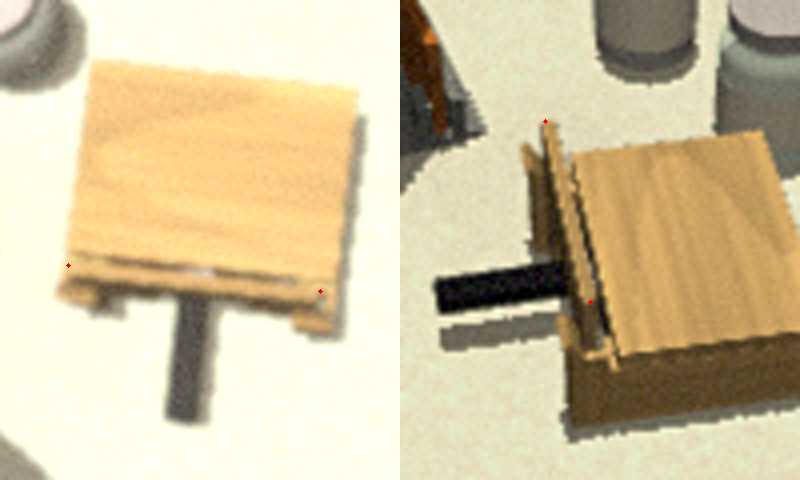

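The last picture shows the board standing in both slots with its top corners on the predicted z = 100 mm marks: (68,265) and (320,292) in the top crop, (545,122) and (590,302) in the side crop. Only the black handle sticks out through the cutout, and the arm is clear.

```bash
python3 -c "
from workcell import *
print(hand_in())"
```

```text
the job is handed in; nothing more can be done
None
```

The pan is home under the shelf, the retaining board stands in its slot over the handle, and the job was handed in at about 17 s of the 64 s limit.

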